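# Show a stamp's engraved face to the inspection window

## Robot

A 7-joint arm with a two-finger parallel gripper is mounted at the origin on the work surface. World frame = base frame: x ahead of the robot, y to its left, z up, the work surface at z = 0. Lengths are in mm, angles in degrees, forces in N, time in s.
With the tool pointing down it reaches from about 350 to 775 mm from the base axis. Payload 3.1 kg.
Tool frame: the origin (TCP) lies at the very end of the fingers, on their centre line; the grasp point (between the pads) lies 19 mm behind it (bot.tcp_to_grasp is the z of the grasp point in the tool frame, in mm); z points along the fingers, y is the line along which they close (so a half turn about z gives the same grasp; the last joint's range is limited). The gripper opens to 85 mm and grips with 20 to 120 N. Pads are 22 mm wide; open, the fingers measure 114 mm over their backs; the gripper's body (76 mm by 85 mm) begins 54 mm behind the grasp point. The pads swing forward as they close: fully open they stand 13 mm farther back than shut.
Start: joints at [-79.739, 17.813, 0.802, 86.603, -0.252, 75.585, -1.558], TCP at [120.427, 536.671, 209.004] pointing down, gripper open.
Joint ranges: [-154.91, 154.91], [-16.99, 109.72], [-72.82, 74.43], [7.12, 147.25], [-82.49, 262.49], [11.32, 116.49], [-174.64, 174.64]. Speed limits (degrees/s): [159.86, 159.86, 180, 180, 180, 180, 180].

## Interface

Orientations are given as a 3x3 rotation matrix whose columns are the frame's x, y, z axes.
In Python, from cell import bot gives the robot as it stands. The module is installed in compiled form; this text tells all that it offers.
- The arm moves only by the tool drive_tool, never from a script. Its arguments are lists of equal length, an entry for each row: "xyz": the shift along the tool's x, y, z in cm, a list of three; "turn": the turn, a rotation vector about the tool's x, y, z in degrees, a list of three; "grip": the opening, from 0 (shut) to 1 (fully open). In form: {"xyz": [[tx, ty, tz], ...], "turn": [[wx, wy, wz], ...], "grip": [grip, ...]}. A call has 1 to 5 rows; each row shifts and turns the commanded pose from where the row before left it, along the tool's axes as they then stand; what a row does not reach is not made up. A row lasts 1/10 s, in which the tool goes at most 50 mm and 8.59 degrees, less where a joint would pass 70% of its speed; a pose out of reach is approached as far as the arm can. A call is refused whole if a number of a shift passes 5 or a number of a turn 8.59, either way. A call with a gripper value outside its range is refused whole. The fingers move at their own pace and stop on an object; "squeeze" is the grip in N (left out, the last holds). Time passes only in rows, so rows that do not move let the fingers close. It gives the time, the measured TCP pose, the force, the opening and the grip force at its end, in the units of the state.
- bot.state(): the state, without advancing time (a new reading comes with each control period).
- bot.camera(name): name is "scene" or "top" or "wrist"; returns a dict with "img" (420x560x3 uint8, red, green, blue), "mtx" (3x3 intrinsics, pixels), "rvec" (rotation vector, rad) and "tvec" (3), from world to camera coordinates, as OpenCV has them; the wrist camera has in their place "tool_from_camera" (4x4, takes a point from camera to tool coordinates, whose origin is the TCP and whose axes are the flange's). Camera axes: x right, y down, z forward; pixel columns grow to the right and rows downward; lengths in mm; the calibration is good to about 2 mm. The wrist camera is an equidistant fisheye: a pixel r from the principal point sees the ray r / f radians off the axis. A picture is of the moment at which its call begins: read the wrist's pose just before it. There is no depth.
- bot.close_job(): hands the job in; it is judged then, once.
The state is a dict: "time_s": time; "q": joint angles; "qvel": joint speeds; "joint_torque": joint torques, N m; "tool_pos": TCP position; "orientation": TCP orientation; "ft_force": force on the tool from outside, world axes, zero at the start; "ft_torque": the same for the moment, N m; "grip_width": finger opening in mm; "grasp_force": force on a finger pad.
Only numpy, scipy, OpenCV 4.12 (cv2) and the standard library are available. Lean on these libraries where they do the work, as an engineer would, in place of code of your own. Each camera call takes 0.05 s, during which the arm holds its last target. There are 200 camera calls.

## Task

First swing the orange lamp flap of the green inspection box fully shut, so that its tab drops behind the end rim. Then pick the engraved stamp out of the blue tray by its brass shank, carry it over the tool rack without disturbing the rack, jar or cups, and hold it upright about 10 mm above the dark glass window, centred and with its long sides parallel to the window's, never touching the inspection box. Finish while still holding it there, motionless: do not put it down or let go.

Things in the scene. Friction and masses are not known exactly. Their poses are not given: they have to be found in the camera images.
- viewer: Inspection box, green, fixed, 200 (x) x 130 (y) x 90 mm high; origin at the centre of its underside. The -x half (x -100 to +5 mm) is solid with a flat top at 90 mm that bears the window; the +x half is an open lamp compartment with 5 mm walls, also 90 mm high, closed by the orange flap. A focus wheel (44 mm across) stands 25 mm out of its -y side below the top.
- window (a point): Centre of the dark glass window, on the flat top face of the inspection box (50 mm towards -x from its centre, 90 mm above the table). The glass is 72 mm along the box's x by 44 mm along its y, with a pale border 90 x 62 mm; nothing stands more than 1 mm above it. Axes as the box: x along the window's long side, z up.
- flap (a joint): Angle (rad) of the orange lamp flap: 0 = fully shut (hard stop), top flush with the box top, tab behind the end rim; grows as it swings up towards the window (limit 1.35). Friction hinge along the box's y: stays where left, about 1 N at the free edge moves it. Starts at 0.5 to 1.15: shut it by pushing its outer (window-side, upper) face over towards the box's +x end and down.
- flap_hinge (a point): Point on the flap's hinge line, mid-width, level with its outer (upper) face; 8 mm towards +x from the box's centre, 90 mm above the table. Turns with the flap.
- flap_edge (a point): Flap plate: 82 mm from hinge to free edge, 116 mm wide, 4 mm thick, 0.06 kg, with a 14 mm tab bent down at the free edge. This point: middle of the free edge on its outer (upper) face; when shut it is 90 mm above the table, 90 mm towards +x from the box's centre.
- tray: Blue tray with black rubber-lined floor, fixed, 130 (x) x 110 (y) mm, walls 14 mm high and 4 mm thick, floor 4 mm above the table; origin at the centre of its underside. The stamp stands in it.
- stamp: Engraved stamp, loose, upright, 0.15 to 0.25 kg: steel face plate 56 (x) x 28 (y) x 10 mm with a square brass shank 16 x 16 mm rising from its middle, 65 mm high overall. Origin at the centre of its underside (the engraved face); x along the plate's long side, z up the shank.
- rack: Blue drill-bit rack, loose, 0.9 kg, between tray and inspection box: block 160 (x) x 50 (y) x 50 mm with upright bits reaching 107 mm above the table. Origin at the centre of its underside.
- jar: Amber jar with red cap, loose, 54 mm across, 75 mm high. Origin at the centre of its underside.
- cups: Stack of cups, red with pale rims, loose, light (0.12 kg), 74 mm across at the top, 118 mm high. Origin at the centre of its underside.
There are look-alikes about, which are no part of the job. Several things look just like the stamp: the one meant starts farthest from the robot's base.

How it is judged (in metres and radians):
On the way, in this order (a step that is already met when the one before it is completed fails the run):
1. the flap is fully shut, its tab behind the rim (value of joint flap below 0.06 rad), for 0.2 s.
2. the stamp is gripped and lifted clear of the tray (contact force between stamp and the fingers above 1 N and height (world z) of stamp above 0.04 m), for 0.1 s.
3. the stamp passes above the rack (y of stamp in the frame of rack between -0.05 and 0.05 m and x of stamp in the frame of rack between -0.1 and 0.1 m and z of stamp in the frame of rack above 0.08 m), for 0.02 s.
At the end, for the whole second after the job is handed in: Flap shut within 0.06 rad; stamp in the fingers, still, upright within 0.1 rad, underside 4 to 18 mm above the glass, not touching the box, centred within 8 mm, long side parallel to the window's within 0.12 rad (either way round); rack, jar, cups within 15 mm of their starts (value of joint flap below 0.06 rad and z of stamp in the frame of window between 0.004 and 0.018 m and horizontal distance between stamp and window below 0.008 m and angle between the x axis of stamp and the x axis of window, either way round below 0.12 rad and angle between stamp's own z axis and vertical below 0.1 rad and linear speed of stamp below 0.02 m/s and contact force between stamp and the fingers above 1 N and contact force between stamp and viewer below 0.2 N and distance of each of rack, jar, cups from where it was at the start of the episode below 0.015 m); the arm keeps its last pose, push and grip.
It fails at once if the stamp touches the inspection box (contact force between stamp and viewer above 0.5 N).
It fails at once if the stamp is taken before the flap is shut (value of joint flap above 0.15 rad and distance of stamp from where it was at the start of the episode above 0.04 m).
It fails at once if the rack, jar or cups are shifted or knocked over (distance of any of rack, jar, cups from where it was at the start of the episode above 0.015 m or angle between any of rack, jar, cups's own z axis and vertical above 0.3 rad).
It also fails if it takes over 70 s, if anything falls off the work surface, if the arm or the gripper's body presses on something with over 40 N, if the wrist force passes 120 N, or if a joint passes its speed limit or range.

## Working session

There is one attempt and no reset: what is moved stays moved. The work goes in short steps, Python scripts to look and compute and a tool call to move; the robot and the scene stay as the last step left them, time stands still between calls to the robot, and variables do not carry over. Pictures are saved under pics/ and viewed, at most 10 in all, crops included, and the job is handed in when it is done.

Besides the shell and the picture viewer there is one more tool, called by a JSON object that holds its "op" and its "data", one argument or row to a line. drive_tool: Moves the arm, as the interface text tells. Its arguments: {"type":"object","properties":{"xyz":{"type":"array"},"turn":{"type":"array"},"grip":{"type":"array"},"squeeze":{"type":"number"}},"required":["xyz","turn","grip"]}

```bash
mkdir -p pics
cat > h.py <<'E'
import numpy as np, cv2, pickle
def ray(c,uv):
    R,_=cv2.Rodrigues(np.array(c['rvec'],float)); t=np.array(c['tvec'],float).reshape(3)
    d=np.linalg.inv(c['mtx'])@np.array([uv[0],uv[1],1.]); return -R.T@t, R.T@d
def onz(c,uv,z):
    o,d=ray(c,uv); return o+d*(z-o[2])/d[2]
def proj(c,P):
    return cv2.projectPoints(np.array(P,float).reshape(-1,3),np.array(c['rvec'],float),np.array(c['tvec'],float),np.array(c['mtx'],float),None)[0].reshape(-1,2)
E
python3 - <<'E'
from cell import bot
import cv2,pickle,numpy as np
s=bot.state(); print(s['tool_pos'],s['orientation'],bot.tcp_to_grasp)
for n in('scene','top'):
    c=bot.camera(n); pickle.dump(c,open(n+'.pkl','wb')); cv2.imwrite(f'pics/{n}0.png',cv2.resize(c['img'][:,:,::-1],(784,588)))
E
```

```text
[120.26044951 535.89471713 207.89856226] [[-9.75748496e-01  2.18894234e-01 -4.32000316e-04]
 [ 2.18894641e-01  9.75745699e-01 -2.33811421e-03]
 [-9.02772669e-05 -2.37597397e-03 -9.99997173e-01]] -18.700000000000003
```

View pics/scene0.png

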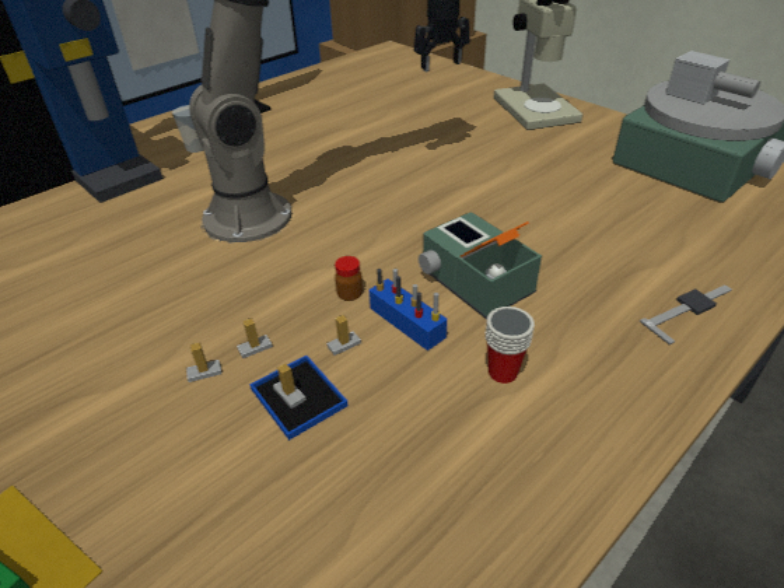

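View pics/top0.png

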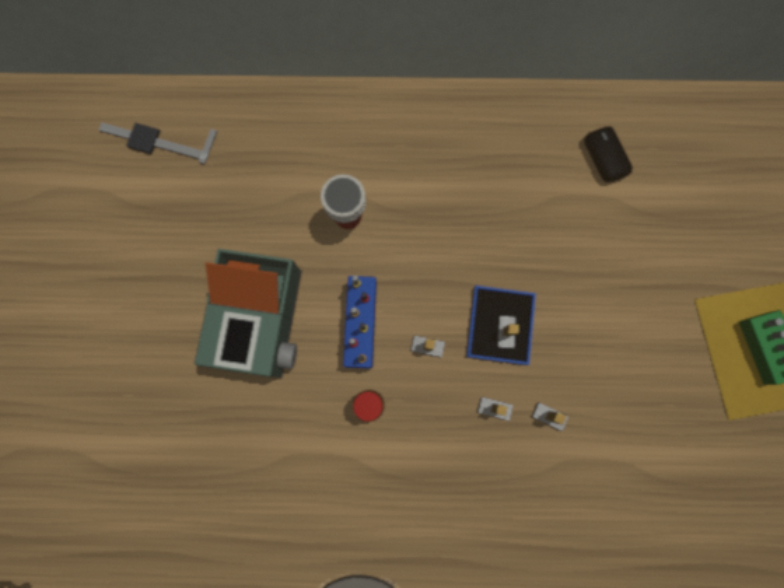

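The top view (784-wide picture) has the green box at (245,315), orange flap at (243,288), window at (238,341), rack at (360,322), red jar at (368,405) and cups at (344,200). There are four stamp candidates: A (428,346), B (495,409), C (550,416) and D (507,332) inside the blue tray. D fits, since it is in the tray and farthest from the base at (360,590). I'll measure these and confirm D in a crop.

```bash
cat > m.py <<'E'
import numpy as np,cv2,pickle
from h import *
T=pickle.load(open('top.pkl','rb')); S=pickle.load(open('scene.pkl','rb'))
im=T['img']; hsv=cv2.cvtColor(im,cv2.COLOR_RGB2HSV)
def blob(mask,roi):
    x0,y0,x1,y1=[int(v/1.4) for v in roi]; m=np.zeros(mask.shape,np.uint8); m[y0:y1,x0:x1]=mask[y0:y1,x0:x1]*255
    cs=cv2.findContours(m,cv2.RETR_EXTERNAL,cv2.CHAIN_APPROX_NONE)[0]
    return max(cs,key=cv2.contourArea)
def rect(name,mask,roi,z):
    c=blob(mask,roi); P=np.array([onz(T,p[0],z)[:2] for p in c],np.float32)
    r=cv2.minAreaRect(P); print(name,'c',np.round(r[0],1),'size',np.round(r[1],1),'ang',round(r[2],1)); return r
H,Sa,V=[hsv[:,:,i].astype(int) for i in range(3)]
grey=(Sa<60)&(V>120)
print('cam',ray(T,(0,0))[0],ray(S,(0,0))[0])
rect('border',grey,(205,305,268,375),90)
rect('glass',V<40,(215,312,260,368),90)
orange=(H<12)&(Sa>150)&(V>80)
c=blob(orange,(200,250,285,316)); print('flap px',cv2.boxPoints(cv2.minAreaRect(c)).round(1).tolist())
blue=(H>105)&(H<128)&(Sa>120)
rect('tray14',blue,(460,280,545,370),14)
rect('rack50',blue,(335,265,385,375),50)
rect('jar75',((H<8)|(H>172))&(Sa>150),(345,385,390,425),75)
rect('cups118',Sa<75,(315,170,372,222),118)
for n,r in dict(A=(405,330,450,362),B=(475,393,516,425),C=(530,400,572,432),D=(492,312,524,352)).items():
    rect(n+' plate',(Sa<70)&(V>110),r,14 if n=='D' else 10)
    rect(n+' shank',(Sa>110)&(H>10)&(H<25)&(V>150),r,69 if n=='D' else 65)
x0,y0,x1,y1=330,210,400,270
cv2.imwrite('pics/top_D.png',cv2.resize(im[y0:y1,x0:x1,::-1],None,fx=8,fy=8,interpolation=cv2.INTER_CUBIC))
x0,y0,x1,y1=285,140,400,230
cv2.imwrite('pics/sc_box.png',cv2.resize(S['img'][y0:y1,x0:x1,::-1],None,fx=6,fy=6,interpolation=cv2.INTER_CUBIC))
E
python3 m.py
```

```text
cam [422.80507848 -46.6384832  995.12910792] [1105.1630112  -550.92084155  747.68165543]
border c [492.  208.5] size [64.  91.8] ang 82.5
glass c [491.7 208.8] size [36.9 65.9] ang 82.0
flap px [[144.10000610351562, 215.1999969482422], [148.6999969482422, 183.39999389648438], [202.10000610351562, 191.0], [197.60000610351562, 222.8000030517578]]
tray14 c [ 534.1 -243.4] size [107.1 127.4] ang 83.2
rack50 c [531.9   9.1] size [ 47.6 156.8] ang 88.7
jar75 c [389.   -9.3] size [45.4 47. ] ang 45.7
cups118 c [733.5  37.5] size [81.2 75.4] ang 1.3
A plate c [ 491.7 -129.2] size [26.9 30.3] ang 72.5
A shank c [ 494.7 -116.4] size [4.8 2.4] ang 0.2
B plate c [ 386.5 -233.2] size [56.7 29.5] ang 75.2
B shank c [ 387.5 -233. ] size [4.6 7.1] ang 1.0
C plate c [ 387.1 -317.5] size [21.8 42.5] ang 15.5
C shank c [ 377.9 -327.7] size [2.3 4.5] ang 88.0
D plate c [ 538.7 -254.7] size [20.3 25.8] ang 0.9
D shank c [ 522.8 -254.7] size [9.5 9.7] ang 88.8
```

View pics/top_D.png

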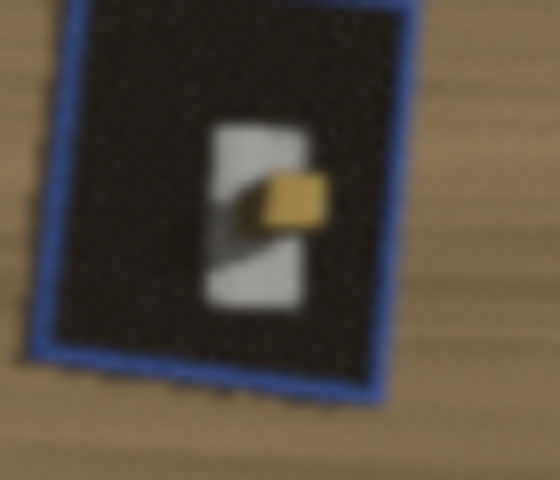

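View pics/sc_box.png

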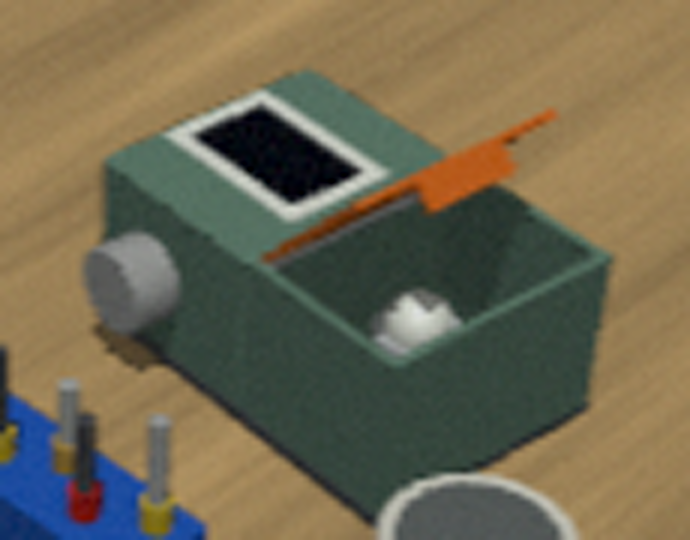

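The crop confirms D. It is a grey plate with corners at about (212,125), (308,128), (302,308) and (205,303) in the crop, with a brass shank, standing inside the blue tray. It is also the farthest candidate from the base. The scene crop shows the flap open, with its free edge at the upper right.

```bash
cat >> h.py <<'E'
from scipy.spatial.transform import Rotation as Ro
def plan(p,Rm,tgt,yawdir,n=None,dec=2):
    """rows (cm, deg in tool axes) from pose p,Rm to tgt, tool z down, tool y along yawdir(deg)"""
    a=np.radians(yawdir); y=np.array([np.cos(a),np.sin(a),0]); z=np.array([0,0,-1.]); Rt=np.c_[np.cross(y,z),y,z]
    w=Ro.from_matrix(Rm.T@Rt).as_rotvec(); d=np.array(tgt,float)-p
    n=n or int(max(np.ceil(np.linalg.norm(d)/49),np.ceil(np.degrees(np.linalg.norm(w))/8.5),1))
    X=[];W=[];R=Rm.copy();q=p.copy()
    for i in range(n):
        x=np.round(R.T@(p+d*(i+1)/n-q)/10,dec); t=np.round(np.degrees(w)/n,2)
        X.append(x.tolist());W.append(t.tolist()); q=q+R@x*10; R=R@Ro.from_rotvec(np.radians(t)).as_matrix()
    for i in range(0,n,5): print('xyz',X[i:i+5],'turn',W[i:i+5])
    return q,R
E
python3 - <<'E'
import pickle
from h import *
from cell import bot
from scipy.optimize import brentq
T=pickle.load(open('top.pkl','rb'));S=pickle.load(open('scene.pkl','rb'))
q=np.array([[212,125],[308,128],[302,308],[205,303]])/8+[330,210]-.5
P=np.array([onz(T,u,14)[:2] for u in q]); print('plate',P.round(1),P.mean(0))
print('sides',[round(float(np.linalg.norm(P[i]-P[i-1])),1) for i in range(4)],'yaw',[np.degrees(np.arctan2(*(a-b)[::-1])).round(1) for a,b in((P[0],P[3]),(P[1],P[2]))])
print('shanktop',onz(T,np.array([296,202])/8+[330,210]-.5,69))
w=np.array([491.9,208.6,90]);a=np.radians(-7.5);ex=np.array([np.cos(a),np.sin(a),0])
print('window repro in scene pic x1.4',proj(S,[w])*1.4,'hinge',w+58*ex)
h=w+58*ex; ey=np.array([-ex[1],ex[0],0])
for th in np.arange(.4,1.3,.1):
    e=[h+82*(np.cos(th)*ex+np.sin(th)*np.array([0,0,1]))+s*58*ey for s in(1,-1)]
    print(round(th,1),proj(T,e).round(1).tolist(),(proj(S,e)).round(1).tolist())
s=bot.state();plan(s['tool_pos'],s['orientation'],[500,240,230],-7.5)
E
```

```text
plate [[ 550.8 -239.8]
 [ 550.4 -270. ]
 [ 493.7 -266.9]
 [ 494.7 -236.7]] [ 522.39051116 -253.38539477]
sides [56.2, 30.2, 56.8, 30.2] yaw [np.float64(-3.2), np.float64(-3.1)]
shanktop [ 521.03975816 -253.48682095   69.        ]
window repro in scene pic x1.4 [[462.85552724 232.06784792]] hinge [549.40380196 201.02948085  90.        ]
0.4 [[151.9, 180.8], [201.4, 188.0]] [[382.1, 170.6], [349.4, 187.0]]
0.5 [[150.5, 181.5], [200.4, 188.8]] [[381.5, 167.6], [348.7, 184.0]]
0.6 [[149.1, 182.6], [199.5, 190.0]] [[380.6, 164.7], [347.7, 180.9]]
0.7 [[147.7, 184.1], [198.5, 191.5]] [[379.6, 161.7], [346.6, 177.8]]
0.8 [[146.3, 185.9], [197.5, 193.3]] [[378.3, 158.8], [345.2, 174.8]]
0.9 [[145.0, 188.0], [196.5, 195.5]] [[376.8, 156.0], [343.7, 171.9]]
1.0 [[143.6, 190.5], [195.5, 198.1]] [[375.2, 153.4], [342.0, 169.0]]
1.1 [[142.3, 193.2], [194.5, 200.9]] [[373.4, 150.9], [340.2, 166.4]]
1.2 [[141.1, 196.3], [193.6, 204.0]] [[371.4, 148.5], [338.2, 163.9]]
xyz [[-4.35, -2.06, -0.22], [-4.61, -1.39, -0.21], [-4.77, -0.69, -0.22], [-4.81, 0.01, -0.22], [-4.76, 0.73, -0.22]] turn [[-0.01, 0.01, 8.49], [-0.01, 0.01, 8.49], [-0.01, 0.01, 8.49], [-0.01, 0.01, 8.49], [-0.01, 0.01, 8.49]]
xyz [[-4.6, 1.42, -0.22], [-4.34, 2.08, -0.22], [-3.99, 2.7, -0.22], [-3.54, 3.26, -0.22], [-3.02, 3.75, -0.22]] turn [[-0.01, 0.01, 8.49], [-0.01, 0.01, 8.49], [-0.01, 0.01, 8.49], [-0.01, 0.01, 8.49], [-0.01, 0.01, 8.49]]
```

{"op": "drive_tool", "data": {
  "xyz": [
    [-4.35,-2.06,-0.22],
    [-4.61,-1.39,-0.21],
    [-4.77,-0.69,-0.22],
    [-4.81,0.01,-0.22],
    [-4.76,0.73,-0.22]
  ],
  "turn": [
    [0,0,8.49],
    [0,0,8.49],
    [0,0,8.49],
    [0,0,8.49],
    [0,0,8.49]
  ],
  "grip": [0,0,0,0,0]
}}

```text
time_s: 0.6
tool_pos: [311.3, 387.0, 219.7]
orientation: [[-0.567, 0.823, -0.0], [0.823, 0.567, -0.0], [-0.0, -0.0, -1.0]]
ft_force: [0.8, 0.7, -0.8]
grip_width: 12.3
grasp_force: 0.0
```

{"op": "drive_tool", "data": {
  "xyz": [
    [-4.6,1.42,-0.22],
    [-4.34,2.08,-0.22],
    [-3.99,2.7,-0.22],
    [-3.54,3.26,-0.22],
    [-3.02,3.75,-0.22]
  ],
  "turn": [
    [0,0,8.49],
    [0,0,8.49],
    [0,0,8.49],
    [0,0,8.49],
    [0,0,8.49]
  ],
  "grip": [0,0,0,0,0]
}}

```text
time_s: 1.1
tool_pos: [501.0, 239.3, 230.7]
orientation: [[0.137, 0.991, -0.001], [0.991, -0.137, 0.0], [-0.0, -0.001, -1.0]]
ft_force: [0.8, 1.0, 0.3]
grip_width: 0.3
grasp_force: 0.0
```

Run:
```python
from h import *
from cell import bot
s=bot.state();print(s['tool_pos'].round(1),s['orientation'].round(3),s['q'],s['grip_width'])
plan(s['tool_pos'],s['orientation'],[579,197,180],-7.5)
```

```text
[501.  239.3 230.7] [[ 0.137  0.991 -0.001]
 [ 0.991 -0.137  0.   ]
 [-0.    -0.001 -1.   ]] [-48.59161905  19.01226511  28.8881728   84.31750619  -9.2411591
  79.06825562 -27.13982079] 0.27610806112108227
xyz [[-1.04, 2.77, 1.69], [-1.05, 2.77, 1.68], [-1.05, 2.76, 1.69]] turn [[-0.01, 0.0, -0.12], [-0.01, 0.0, -0.12], [-0.01, 0.0, -0.12]]
```

{"op": "drive_tool", "data": {
  "xyz": [
    [-1.04,2.77,1.69],
    [-1.05,2.77,1.68],
    [-1.05,2.76,1.69],
    [0,0,0]
  ],
  "turn": [
    [0,0,-0.1],
    [0,0,-0.1],
    [0,0,-0.1],
    [0,0,0]
  ],
  "grip": [0,0,0,0]
}}

```text
time_s: 1.5
tool_pos: [579.4, 193.4, 176.4]
orientation: [[0.133, 0.991, -0.004], [0.991, -0.133, -0.006], [-0.007, -0.003, -1.0]]
ft_force: [0.1, -0.4, -0.2]
grip_width: 0.3
grasp_force: 0.0
```

{"op": "drive_tool", "data": {
  "xyz": [
    [0,0.4,1.2],
    [0,0.4,1.2],
    [0,0.3,1.2],
    [0,0.4,0.8],
    [0,0.4,0.8]
  ],
  "turn": [
    [0,0,0],
    [0,0,0],
    [0,0,0],
    [0,0,0],
    [0,0,0]
  ],
  "grip": [0,0,0,0,0]
}}

```text
time_s: 2.0
tool_pos: [597.0, 197.0, 127.5]
orientation: [[0.125, 0.992, -0.0], [0.992, -0.125, 0.0], [0.0, -0.001, -1.0]]
ft_force: [-0.0, 0.2, 0.9]
grip_width: 0.0
grasp_force: 0.0
```

{"op": "drive_tool", "data": {
  "xyz": [
    [0,0.4,0.6],
    [0,0.3,0.6],
    [0,0.3,0.6],
    [0,0.2,0.6],
    [0,0.1,0.6]
  ],
  "turn": [
    [0,0,0],
    [0,0,0],
    [0,0,0],
    [0,0,0],
    [0,0,0]
  ],
  "grip": [0,0,0,0,0]
}}

```text
time_s: 2.5
tool_pos: [609.3, 194.6, 97.3]
orientation: [[0.126, 0.992, -0.002], [0.992, -0.126, -0.0], [-0.001, -0.002, -1.0]]
ft_force: [-1.1, -0.7, -0.2]
grip_width: 0.1
grasp_force: 0.4
```

{"op": "drive_tool", "data": {
  "xyz": [
    [0,0,0.3],
    [0,0,0.3],
    [0,0,0.2],
    [0,0,0.1],
    [0,0,0]
  ],
  "turn": [
    [0,0,0],
    [0,0,0],
    [0,0,0],
    [0,0,0],
    [0,0,0]
  ],
  "grip": [0,0,0,0,0]
}}

```text
time_s: 3.0
tool_pos: [609.8, 194.8, 89.1]
orientation: [[0.126, 0.992, -0.001], [0.992, -0.126, 0.0], [-0.0, -0.001, -1.0]]
ft_force: [-0.7, -0.5, 0.6]
grip_width: -0.2
grasp_force: 0.0
```

Run:
```python
from cell import bot
import cv2,pickle
s=bot.state();print(s['tool_pos'],s['ft_force'])
c=bot.camera('scene');cv2.imwrite('pics/sc1.png',cv2.resize(c['img'][110:230,270:410,::-1],None,fx=5,fy=5,interpolation=cv2.INTER_CUBIC))
```

```text
[609.80233085 194.78377443  89.13917536] [-0.70193454 -0.5053702   0.58714608]
```

View pics/sc1.png

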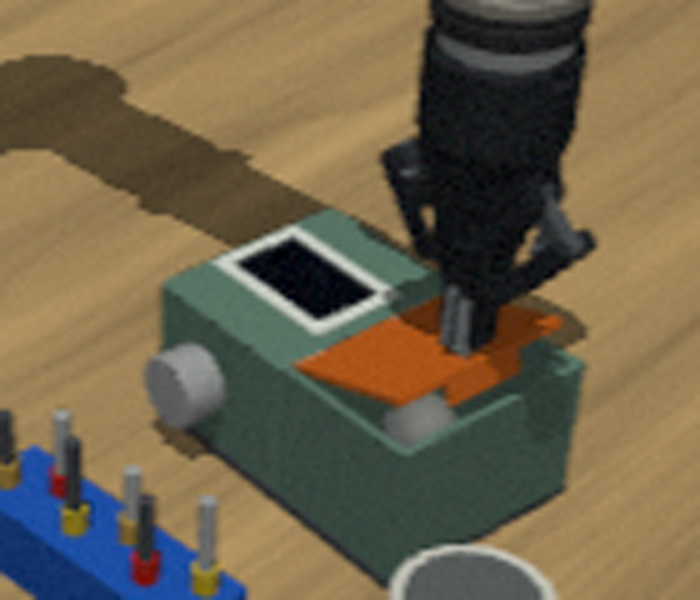

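The flap is not yet shut. Its free corners at (560,320) and (390,402) in the crop correspond to about 0.28 rad. I'll check where the fingertip really is.

Run:
```python
from cell import bot
from h import *
c=bot.camera('scene')
f=lambda P:((proj(c,P)-[270,110])*5+2).round().tolist()
p=bot.state()['tool_pos'];print(p,'tip',f([p,p+[0,0,20]]))
w=np.array([491.9,208.6,90]);a=np.radians(-7.5);ex=np.array([np.cos(a),np.sin(a),0]);ey=np.array([-ex[1],ex[0],0]);h=w+58*ex
print('hinge',f([h+58*ey,h-58*ey]),'rim',f([w+150*ex+65*ey,w+150*ex-65*ey]),'knob/top -x',f([w-50*ex+65*ey,w-50*ex-65*ey]),np.dot(p-h,ex))
for t in(0,.1,.2,.3): print(t,f([h+82*(np.cos(t)*ex+np.sin(t)*np.array([0,0,1]))+s*58*ey for s in(1,-1)]))
```

```text
[609.92569789 194.90348196  89.30771942] tip [[458.0, 381.0], [462.0, 351.0]]
hinge [[454.0, 291.0], [295.0, 368.0]] rim [[587.0, 364.0], [406.0, 459.0]] knob/top -x [[332.0, 205.0], [158.0, 281.0]] 60.80372602832863
0 [[563.0, 360.0], [403.0, 444.0]]
0.1 [[565.0, 347.0], [403.0, 431.0]]
0.2 [[565.0, 334.0], [403.0, 417.0]]
0.3 [[564.0, 320.0], [402.0, 402.0]]
```

The visible tip is about 19 mm higher than the reported TCP suggests, and that agrees with a flap angle of 0.3. I'll keep pressing gently and watch the force.

{"op": "drive_tool", "data": {
  "xyz": [
    [0,0,0.4],
    [0,0,0.4],
    [0,0,0.3],
    [0,0,0.2],
    [0,0,0]
  ],
  "turn": [
    [0,0,0],
    [0,0,0],
    [0,0,0],
    [0,0,0],
    [0,0,0]
  ],
  "grip": [0,0,0,0,0]
}}

```text
time_s: 3.6
tool_pos: [609.6, 194.7, 75.7]
orientation: [[0.126, 0.992, -0.001], [0.992, -0.126, -0.0], [-0.0, -0.001, -1.0]]
ft_force: [-0.5, -0.1, 0.0]
grip_width: -0.2
grasp_force: 0.0
```

{"op": "drive_tool", "data": {
  "xyz": [
    [0,0,0.2],
    [0,0,0.1],
    [0,0,0.1],
    [0,0,0]
  ],
  "turn": [
    [0,0,0],
    [0,0,0],
    [0,0,0],
    [0,0,0]
  ],
  "grip": [0,0,0,0]
}}

```text
time_s: 4.0
tool_pos: [610.1, 194.8, 72.2]
orientation: [[0.126, 0.992, -0.0], [0.992, -0.126, 0.0], [0.0, -0.0, -1.0]]
ft_force: [0.2, -0.3, 0.6]
grip_width: -0.3
grasp_force: 0.0
```

{"op": "drive_tool", "data": {
  "xyz": [
    [0,0,0.1],
    [0,0,0.1],
    [0,0,0]
  ],
  "turn": [
    [0,0,0],
    [0,0,0],
    [0,0,0]
  ],
  "grip": [0,0,0]
}}

```text
time_s: 4.3
tool_pos: [610.1, 194.7, 70.2]
orientation: [[0.126, 0.992, -0.0], [0.992, -0.126, -0.0], [-0.0, -0.0, -1.0]]
ft_force: [-0.5, 0.6, 0.7]
grip_width: -0.0
grasp_force: 0.0
```

Run:
```python
from cell import bot
import cv2,numpy as np
s=bot.state();print(s['tool_pos'],s['ft_force'])
a=bot.camera('scene')['img'][110:230,270:410,::-1];w=bot.camera('wrist')
print(w['mtx'],w['tool_from_camera'])
a=cv2.resize(a,(440,377),interpolation=cv2.INTER_CUBIC);b=cv2.resize(w['img'][:,:,::-1],(360,270));o=np.zeros((377,800,3),np.uint8);o[:,:440]=a;o[:270,440:]=b
cv2.imwrite('pics/s2.png',o)
```

```text
[610.07408592 194.73833639  70.16546827] [-0.46121009  0.57713731  0.73715586]
[[325.1922621    0.         276.35262596]
 [  0.         325.1922621  208.55356015]
 [  0.           0.           1.        ]] [[-1.39820755e-03 -9.59426561e-01 -2.81955172e-01  7.20514733e+01]
 [ 9.99999017e-01 -1.31302568e-03 -4.91051351e-04  5.32569297e-01]
 [ 1.00913328e-04 -2.81955582e-01  9.59427454e-01 -1.65136282e+02]
 [ 0.00000000e+00  0.00000000e+00  0.00000000e+00  1.00000000e+00]]
```

View pics/s2.png

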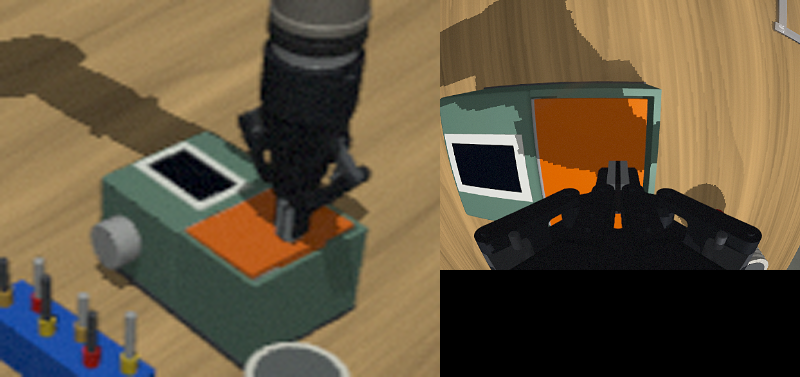

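The flap now looks nearly shut, with its free edge close to the rim in the left image at (300,272). I'll press on until the hard stop shows up in the force.

{"op": "drive_tool", "data": {
  "xyz": [
    [0,0,0.1],
    [0,0,0.1],
    [0,0,0]
  ],
  "turn": [
    [0,0,0],
    [0,0,0],
    [0,0,0]
  ],
  "grip": [0,0,0]
}}

```text
time_s: 4.7
tool_pos: [610.0, 194.8, 68.1]
orientation: [[0.126, 0.992, -0.0], [0.992, -0.126, -0.0], [-0.0, -0.0, -1.0]]
ft_force: [0.7, 0.5, 0.3]
grip_width: 0.2
grasp_force: 0.0
```

{"op": "drive_tool", "data": {
  "xyz": [
    [0,0,0.1],
    [0,0,0]
  ],
  "turn": [
    [0,0,0],
    [0,0,0]
  ],
  "grip": [0,0]
}}

```text
time_s: 4.9
tool_pos: [610.1, 194.8, 67.9]
orientation: [[0.126, 0.992, 0.0], [0.992, -0.126, 0.0], [0.0, 0.0, -1.0]]
ft_force: [-0.7, 0.8, 3.9]
grip_width: -0.1
grasp_force: 1.9
```

{"op": "drive_tool", "data": {
  "xyz": [
    [0,0,0.1],
    [0,0,0],
    [0,0,0]
  ],
  "turn": [
    [0,0,0],
    [0,0,0],
    [0,0,0]
  ],
  "grip": [0,0,0]
}}

```text
time_s: 5.2
tool_pos: [610.1, 194.8, 67.8]
orientation: [[0.126, 0.992, 0.0], [0.992, -0.126, 0.001], [0.001, 0.0, -1.0]]
ft_force: [-3.6, -1.1, 7.1]
grip_width: 0.2
grasp_force: 3.9
```

{"op": "drive_tool", "data": {
  "xyz": [
    [0,0,-3],
    [0,-1,-5],
    [0,-2,-4],
    [0,-2,0],
    [0,0,0]
  ],
  "turn": [
    [0,0,0],
    [0,0,0],
    [0,0,0],
    [0,0,0],
    [0,0,0]
  ],
  "grip": [0,0,0,0,0]
}}

```text
time_s: 5.7
tool_pos: [559.4, 202.5, 186.9]
orientation: [[0.124, 0.992, 0.001], [0.992, -0.124, 0.003], [0.003, 0.001, -1.0]]
ft_force: [0.0, 1.4, -0.8]
grip_width: 0.0
grasp_force: 0.0
```

```bash
cat >> h.py <<'E'
def wray(w,s,uv):
    M=w['mtx']; d=np.array([uv[0]-M[0,2],uv[1]-M[1,2]]); r=np.linalg.norm(d); th=r/M[0,0]
    v=np.r_[np.sin(th)*d/r,np.cos(th)]; Tc=np.array(w['tool_from_camera'])
    return s['tool_pos']+s['orientation']@Tc[:3,3], s['orientation']@(Tc[:3,:3]@v)
def wonz(w,s,uv,z):
    o,d=wray(w,s,uv); return o+d*(z-o[2])/d[2]
E
python3 - <<'E'
from cell import bot
from h import *
import pickle
s=bot.state();w=bot.camera('wrist');pickle.dump((w,s),open('w1.pkl','wb'));print(s['tool_pos'],s['ft_force'])
S=bot.camera('scene')
f=lambda P:((proj(S,P))).round(1).tolist()
p=s['tool_pos'];print('tip proj',f([p,p+[0,0,20]]))
hsv=cv2.cvtColor(w['img'],cv2.COLOR_RGB2HSV);m=((hsv[:,:,1]<60)&(hsv[:,:,2]>150)).astype(np.uint8)
for c in cv2.findContours(m,cv2.RETR_EXTERNAL,cv2.CHAIN_APPROX_NONE)[0]:
    if cv2.contourArea(c)>800:
        for z in(70,90,110):
            P=np.array([wonz(w,s,q[0],z)[:2] for q in c],np.float32);print(z,cv2.boundingRect(c),cv2.minAreaRect(P))
o=np.zeros((480,800,3),np.uint8)
u=np.array(f([p])[0]).astype(int);x,y=u[0]-50,max(u[1]-75,0)
o[:480,:400]=cv2.resize(S['img'][y:y+120,x:x+100,::-1],(400,480));o[:300,400:]=cv2.resize(w['img'][:,:,::-1],(400,300));print(x,y)
cv2.circle(o,(200,int((u[1]-y)*4)),4,(0,0,255),1)
cv2.imwrite('pics/s3.png',o)
E
```

```text
[559.44797409 202.54317112 186.8644836 ] [ 0.0028077   1.40998486 -0.78143449]
tip proj [[351.3, 145.5], [352.0, 138.6]]
70 (145, 170, 104, 72) ((485.0240783691406, 203.31814575195312), (67.64474487304688, 97.53288269042969), 82.36265563964844)
90 (145, 170, 104, 72) ((490.9581604003906, 208.29119873046875), (62.85088348388672, 90.62096405029297), 82.36266326904297)
110 (145, 170, 104, 72) ((496.89227294921875, 213.26425170898438), (58.057029724121094, 83.70895385742188), 82.36266326904297)
301 70
```

View pics/s3.png

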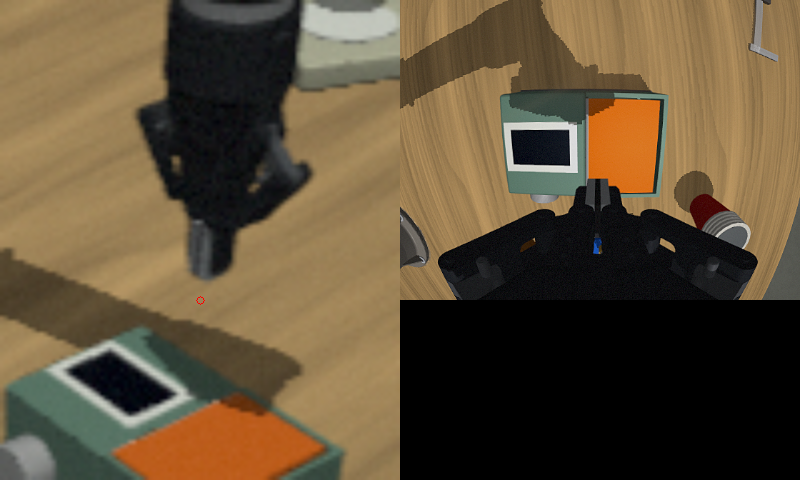

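The red circle marks the reported TCP. The real fingertips end about 21 mm above it. The wrist camera still puts the window at (491,208), z 90, so the arm pose is right and only the fingers are short. I'll allow for 21 mm at the grasp. The flap looks shut and flush.

Run:
```python
from h import *
from cell import bot
s=bot.state()
plan(s['tool_pos'],s['orientation'],[521.7,-253.4,150],-3.15)
```

```text
xyz [[-4.56, 0.19, 0.35], [-4.56, 0.15, 0.34], [-4.56, 0.12, 0.35], [-4.56, 0.09, 0.35], [-4.57, 0.06, 0.35]] turn [[-0.0, 0.0, -0.41], [-0.0, 0.0, -0.41], [-0.0, 0.0, -0.41], [-0.0, 0.0, -0.41], [-0.0, 0.0, -0.41]]
xyz [[-4.56, 0.02, 0.34], [-4.56, -0.01, 0.35], [-4.56, -0.04, 0.35], [-4.57, -0.08, 0.35], [-4.56, -0.1, 0.34]] turn [[-0.0, 0.0, -0.41], [-0.0, 0.0, -0.41], [-0.0, 0.0, -0.41], [-0.0, 0.0, -0.41], [-0.0, 0.0, -0.41]]
```

{"op": "drive_tool", "data": {
  "xyz": [
    [-4.56,0.19,0.35],
    [-4.56,0.15,0.34],
    [-4.56,0.12,0.35],
    [-4.56,0.09,0.35],
    [-4.57,0.06,0.35]
  ],
  "turn": [
    [0,0,-0.41],
    [0,0,-0.41],
    [0,0,-0.41],
    [0,0,-0.41],
    [0,0,-0.41]
  ],
  "grip": [0,0,0,0,0]
}}

```text
time_s: 6.3
tool_pos: [540.9, -28.9, 166.4]
orientation: [[0.091, 0.996, -0.002], [0.996, -0.091, -0.001], [-0.001, -0.001, -1.0]]
ft_force: [0.7, 0.3, 0.8]
grip_width: -0.1
grasp_force: 0.0
```

{"op": "drive_tool", "data": {
  "xyz": [
    [-4.56,0.02,0.34],
    [-4.56,-0.01,0.35],
    [-4.56,-0.04,0.35],
    [-4.57,-0.08,0.35],
    [-4.56,-0.1,0.34]
  ],
  "turn": [
    [0,0,-0.41],
    [0,0,-0.41],
    [0,0,-0.41],
    [0,0,-0.41],
    [0,0,-0.41]
  ],
  "grip": [0,0,0,0.8,0.8]
}}

```text
time_s: 6.8
tool_pos: [521.1, -256.1, 148.9]
orientation: [[0.055, 0.998, -0.002], [0.998, -0.055, -0.0], [-0.0, -0.002, -1.0]]
ft_force: [1.1, 0.1, -0.3]
grip_width: 28.5
grasp_force: 0.0
```

{"op": "drive_tool", "data": {
  "xyz": [
    [0,0,0],
    [0,0,0],
    [0,0,0],
    [0,0,0]
  ],
  "turn": [
    [0,0,0],
    [0,0,0],
    [0,0,0],
    [0,0,0]
  ],
  "grip": [0.8,0.8,0.8,0.8]
}}

```text
time_s: 7.2
tool_pos: [522.5, -251.7, 150.0]
orientation: [[0.052, 0.999, -0.001], [0.999, -0.052, 0.001], [0.001, -0.001, -1.0]]
ft_force: [-0.1, -0.4, -0.1]
grip_width: 68.3
grasp_force: 0.0
```

Run:
```python
from cell import bot
from h import *
import pickle
s=bot.state();w=bot.camera('wrist');pickle.dump((w,s),open('w2.pkl','wb'));print(s['tool_pos'],s['q'],s['grip_width'])
hsv=cv2.cvtColor(w['img'],cv2.COLOR_RGB2HSV);H,Sa,V=[hsv[:,:,i].astype(int) for i in range(3)]
for n,m,z in(('plate',(Sa<60)&(V>110),14),('brass',(H>12)&(H<26)&(Sa>130)&(V>110),69),('blue',(H>105)&(H<128)&(Sa>120),14)):
  for c in cv2.findContours(m.astype(np.uint8),cv2.RETR_EXTERNAL,cv2.CHAIN_APPROX_NONE)[0]:
    if cv2.contourArea(c)>200:
        P=np.array([wonz(w,s,q[0],z)[:2] for q in c],np.float32);r=cv2.minAreaRect(P);print(n,cv2.boundingRect(c),np.round(r[0],1),np.round(r[1],1),round(r[2],1))
cv2.imwrite('pics/w2.png',w['img'][:,:,::-1])
plan(s['tool_pos'],s['orientation'],[521.7,-253.4,150],-3.15)
```

```text
[ 522.4628259  -251.67007974  149.95670751] [ -1.26533235  26.3443377   36.24983087  88.09653827 -16.15633828
  70.92949603  34.49731932] 68.3175144235693
plate (138, 242, 25, 49) [ 375.5 -326.6] [54.9 27.4] 64.9
plate (281, 181, 24, 28) [ 538. -255.] [26.6 22. ] 87.1
plate (246, 180, 20, 28) [ 502.9 -252.1] [26.6 18. ] 87.0
plate (127, 152, 29, 57) [ 387.5 -231.5] [54.7 27.1] 75.8
plate (232, 21, 24, 46) [ 497.7 -108.6] [43.4 21.6] 79.1
brass (265, 202, 20, 18) [ 521.3 -253.5] [14.  15.1] 87.0
brass (108, 183, 17, 21) [ 387.7 -231.4] [15.9 15.3] 74.0
blue (220, 124, 141, 119) [ 534.2 -245.1] [110.3 130. ] 83.3
xyz [[-0.18, -0.07, -0.0]] turn [[-0.04, -0.06, 0.18]]
```

View pics/w2.png

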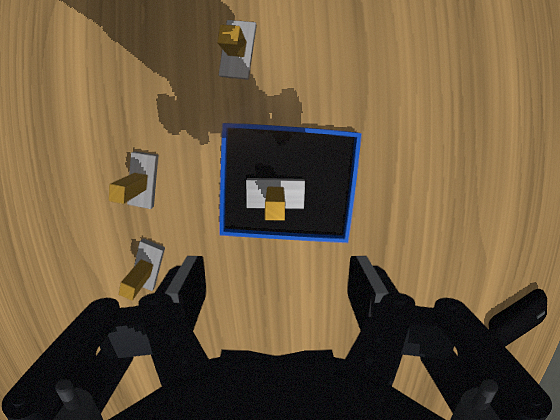

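The wrist view shows the tray stamp with plate at (275,193) and brass top at (275,210). That gives (521.3,-253.5), yaw -3°, agreeing with the top view. I'm descending in stages.

{"op": "drive_tool", "data": {
  "xyz": [
    [-0.18,-0.1,3],
    [0,0,3],
    [0,0,3],
    [0,0,1],
    [0,0,0]
  ],
  "turn": [
    [0,0,0],
    [0,0,0],
    [0,0,0],
    [0,0,0],
    [0,0,0]
  ],
  "grip": [0.8,0.8,0.8,0.8,0.8]
}}

```text
time_s: 7.75
tool_pos: [519.9, -253.7, 49.3]
orientation: [[0.053, 0.999, -0.003], [0.999, -0.053, 0.002], [0.002, -0.003, -1.0]]
ft_force: [-0.0, -0.9, 0.4]
grip_width: 68.3
grasp_force: 0.0
```

{"op": "drive_tool", "data": {
  "xyz": [
    [0,0,1.5],
    [0,0,1],
    [0,0,1],
    [0,0,0.4],
    [0,0,0]
  ],
  "turn": [
    [0,0,0],
    [0,0,0],
    [0,0,0],
    [0,0,0],
    [0,0,0]
  ],
  "grip": [0.8,0.8,0.8,0.8,0.8]
}}

```text
time_s: 8.25
tool_pos: [520.1, -255.1, 10.9]
orientation: [[0.055, 0.998, -0.001], [0.998, -0.055, 0.001], [0.001, -0.001, -1.0]]
ft_force: [0.2, -0.7, -0.7]
grip_width: 68.1
grasp_force: 0.0
```

Run:
```python
from cell import bot
from h import *
s=bot.state();print(s['tool_pos'],s['ft_force'],s['orientation'].round(4))
S=bot.camera('scene');u=proj(S,[s['tool_pos']])[0];print(u);x,y=int(u[0])-55,int(u[1])-75
cv2.imwrite('pics/s4.png',cv2.resize(S['img'][y:y+100,x:x+110,::-1],None,fx=6,fy=6,interpolation=cv2.INTER_CUBIC));print(x,y)
```

```text
[ 520.11898852 -255.10765114   10.88078929] [ 0.24887592 -0.7104653  -0.71443876] [[ 5.500e-02  9.985e-01 -1.300e-03]
 [ 9.985e-01 -5.500e-02  6.000e-04]
 [ 5.000e-04 -1.300e-03 -1.000e+00]]
[205.23681635 279.90949349]
150 204
```

View pics/s4.png

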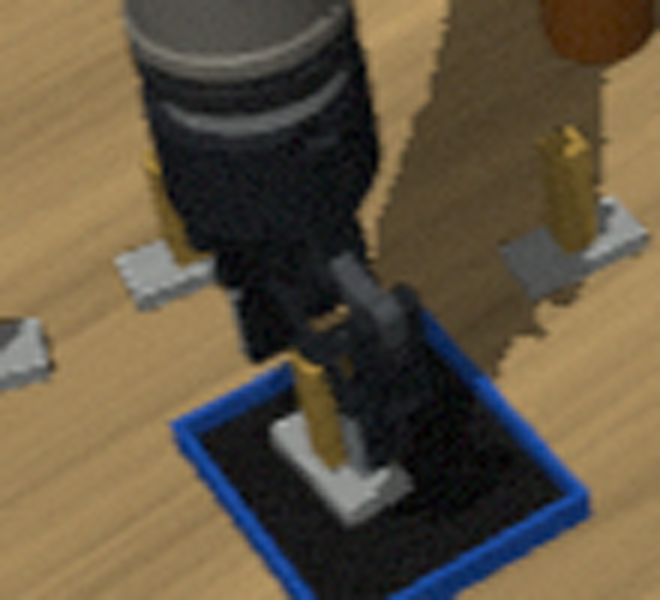

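The picture shows the fingers straddling the shank, with the near tip at (365,470) just above the plate, and there is no contact force. I'm closing.

{"op": "drive_tool", "data": {
  "xyz": [
    [0.15,0.1,0],
    [0,0,0],
    [0,0,0],
    [0,0,0],
    [0,0,0]
  ],
  "turn": [
    [0,0,0],
    [0,0,0],
    [0,0,0],
    [0,0,0],
    [0,0,0]
  ],
  "grip": [0.7,0.4,0,0,0],
  "squeeze": 60
}}

```text
time_s: 8.8
tool_pos: [521.8, -254.1, 11.9]
orientation: [[0.055, 0.998, 0.0], [0.998, -0.055, -0.0], [-0.0, 0.0, -1.0]]
ft_force: [-0.3, -0.5, 1.9]
grip_width: 15.1
grasp_force: 58.6
```

{"op": "drive_tool", "data": {
  "xyz": [
    [0,0,0],
    [0,0,0],
    [0,0,0],
    [0,0,0]
  ],
  "turn": [
    [0,0,0],
    [0,0,0],
    [0,0,0],
    [0,0,0]
  ],
  "grip": [0,0,0,0]
}}

```text
time_s: 9.2
tool_pos: [521.8, -254.0, 11.9]
orientation: [[0.055, 0.998, 0.0], [0.998, -0.055, -0.0], [-0.0, 0.0, -1.0]]
ft_force: [-1.8, 0.5, 3.1]
grip_width: 14.8
grasp_force: 58.8
```

{"op": "drive_tool", "data": {
  "xyz": [
    [0,0,-1],
    [0,0,-2],
    [0,0,-3],
    [0,0,-3],
    [0,0,-3]
  ],
  "turn": [
    [0,0,0],
    [0,0,0],
    [0,0,0],
    [0,0,0],
    [0,0,0]
  ],
  "grip": [0,0,0,0,0]
}}

```text
time_s: 9.7
tool_pos: [521.3, -253.6, 132.6]
orientation: [[0.055, 0.998, -0.001], [0.998, -0.055, 0.0], [0.0, -0.001, -1.0]]
ft_force: [0.2, -0.4, -1.8]
grip_width: 15.1
grasp_force: 58.5
```

{"op": "drive_tool", "data": {
  "xyz": [
    [0,0,-2],
    [0,0,-1],
    [0,0,0],
    [0,0,0],
    [0,0,0]
  ],
  "turn": [
    [0,0,0],
    [0,0,0],
    [0,0,0],
    [0,0,0],
    [0,0,0]
  ],
  "grip": [0,0,0,0,0]
}}

```text
time_s: 10.2
tool_pos: [520.7, -253.2, 159.9]
orientation: [[0.055, 0.998, -0.003], [0.998, -0.055, 0.001], [0.001, -0.003, -1.0]]
ft_force: [-0.3, -0.1, -0.7]
grip_width: 15.3
grasp_force: 58.6
```

```bash
cat > st.py <<'E'
from cell import bot
from h import *
s=bot.state();w=bot.camera('wrist');S=bot.camera('scene')
p=s['tool_pos'];print(p.round(1),s['ft_force'].round(1),s['grasp_force'],s['grip_width'],'tool y yaw',np.degrees(np.arctan2(s['orientation'][1,1],s['orientation'][0,1])).round(2))
u=proj(S,[p])[0];x,y=max(int(u[0])-45,0),max(int(u[1])-60,0)
o=np.zeros((420,790,3),np.uint8);o[:,:380]=cv2.resize(S['img'][y:y+105,x:x+95,::-1],(380,420),interpolation=cv2.INTER_CUBIC)
o[:,390:]=cv2.resize(w['img'][100:310,180:380,::-1],(400,420))
cv2.imwrite('pics/st_%d.png'%(s['time_s']*100),o)
import pickle;pickle.dump((s,w,S,x,y),open('st.pkl','wb'))
f=lambda P:((proj(S,P)-[x,y])*4).round().tolist()
a=np.arctan2(s['orientation'][1,1],s['orientation'][0,1])
ex=np.array([np.cos(a),np.sin(a),0]);ey=np.array([-ex[1],ex[0],0])
b=p+[0,0,-7.9]
print('expected bottom corners',f([b+28*i*ex+14*j*ey for i,j in((1,1),(1,-1),(-1,-1),(-1,1))]),'top',f([b+[0,0,65]]))
E
python3 st.py; ls pics
python3 - <<'E'
from h import *
from cell import bot
s=bot.state()
p,R=s['tool_pos'],s['orientation']
plan(p,R,[491.5,208.5,160],-7.5,n=14)
E
```

```text
[ 520.7 -253.2  159.9] [-0.3 -0.1 -0.7] 58.591285943984985 15.348887671794461 tool y yaw -3.14
expected bottom corners [[235.0, 269.0], [188.0, 295.0], [132.0, 239.0], [177.0, 215.0]] top [[163.0, 159.0]]
s2.png
s3.png
s4.png
sc1.png
sc_box.png
scene0.png
st_1019.png
top0.png
top_D.png
w2.png
xyz [[3.28, -0.39, 0.01], [3.28, -0.41, 0.0], [3.28, -0.43, 0.01], [3.28, -0.44, 0.0], [3.27, -0.46, 0.01]] turn [[-0.01, -0.0, 0.31], [-0.01, -0.0, 0.31], [-0.01, -0.0, 0.31], [-0.01, -0.0, 0.31], [-0.01, -0.0, 0.31]]
xyz [[3.27, -0.48, 0.0], [3.27, -0.5, 0.01], [3.27, -0.51, 0.0], [3.26, -0.54, 0.01], [3.26, -0.55, -0.0]] turn [[-0.01, -0.0, 0.31], [-0.01, -0.0, 0.31], [-0.01, -0.0, 0.31], [-0.01, -0.0, 0.31], [-0.01, -0.0, 0.31]]
xyz [[3.25, -0.57, 0.0], [3.26, -0.58, 0.01], [3.25, -0.6, 0.0], [3.25, -0.63, 0.01]] turn [[-0.01, -0.0, 0.31], [-0.01, -0.0, 0.31], [-0.01, -0.0, 0.31], [-0.01, -0.0, 0.31]]
```

{"op": "drive_tool", "data": {
  "xyz": [
    [2,-0.3,0],
    [3.28,-0.41,0],
    [3.28,-0.43,0],
    [3.28,-0.44,0],
    [3.27,-0.46,0]
  ],
  "turn": [
    [0,0,0.31],
    [0,0,0.31],
    [0,0,0.31],
    [0,0,0.31],
    [0,0,0.31]
  ],
  "grip": [0,0,0,0,0]
}}

```text
time_s: 10.8
tool_pos: [510.8, -100.5, 160.9]
orientation: [[0.082, 0.997, -0.001], [0.997, -0.082, 0.0], [0.0, -0.001, -1.0]]
ft_force: [0.7, 1.2, -2.1]
grip_width: 15.2
grasp_force: 58.6
```

{"op": "drive_tool", "data": {
  "xyz": [
    [3.27,-0.48,0],
    [3.27,-0.5,0],
    [3.27,-0.51,0],
    [3.26,-0.54,0],
    [3.26,-0.55,0]
  ],
  "turn": [
    [0,0,0.31],
    [0,0,0.31],
    [0,0,0.31],
    [0,0,0.31],
    [0,0,0.31]
  ],
  "grip": [0,0,0,0,0]
}}

```text
time_s: 11.3
tool_pos: [500.2, 64.4, 161.1]
orientation: [[0.109, 0.994, -0.001], [0.994, -0.109, -0.0], [-0.0, -0.001, -1.0]]
ft_force: [0.6, -0.2, -2.1]
grip_width: 15.1
grasp_force: 58.6
```

{"op": "drive_tool", "data": {
  "xyz": [
    [3.25,-0.57,0],
    [3.26,-0.58,0],
    [3.25,-0.6,0],
    [3,-0.6,0],
    [1.4,-0.1,0]
  ],
  "turn": [
    [0,0,0.31],
    [0,0,0.31],
    [0,0,0.31],
    [0,0,0.31],
    [0,0,0.1]
  ],
  "grip": [0,0,0,0,0]
}}

```text
time_s: 11.8
tool_pos: [491.7, 210.8, 160.7]
orientation: [[0.127, 0.992, -0.002], [0.992, -0.127, 0.001], [0.001, -0.002, -1.0]]
ft_force: [-1.1, 1.1, -2.2]
grip_width: 15.2
grasp_force: 58.6
```

{"op": "drive_tool", "data": {
  "xyz": [
    [0,0,0],
    [0,0,0],
    [0,0,0]
  ],
  "turn": [
    [0,0,0],
    [0,0,0],
    [0,0,0]
  ],
  "grip": [0,0,0]
}}

```text
time_s: 12.1
tool_pos: [493.9, 203.6, 161.6]
orientation: [[0.136, 0.991, 0.0], [0.991, -0.136, -0.002], [-0.002, 0.0, -1.0]]
ft_force: [0.4, 0.7, -1.2]
grip_width: 15.4
grasp_force: 58.6
```

```bash
python3 st.py
python3 - <<'E'
from h import *
from cell import bot
import pickle
s,w,S,x,y=pickle.load(open('st.pkl','rb'))
plan(s['tool_pos'],s['orientation'],[491.5,208.3,125],-7.6,n=3)
# stamp plate grey in wrist + scene images, cropped near
T=bot.camera('top');pickle.dump(T,open('top2.pkl','wb'))
hs=cv2.cvtColor(S['img'],cv2.COLOR_RGB2HSV);m=((hs[:,:,1]<70)&(hs[:,:,2]>100)).astype(np.uint8)
u=proj(S,[s['tool_pos']+[0,0,-3]])[0]
for c in cv2.findContours(m,cv2.RETR_EXTERNAL,cv2.CHAIN_APPROX_NONE)[0]:
    b=cv2.boundingRect(c)
    if cv2.contourArea(c)>25 and abs(b[0]+b[2]/2-u[0])<40 and abs(b[1]+b[3]/2-u[1])<40: print('scene grey',b,cv2.contourArea(c),'plate centre exp',u)
E
```

```text
[493.9 203.6 161.6] [ 0.4  0.7 -1.2] 58.58428180217743 15.424449761731147 tool y yaw -7.82
expected bottom corners [[225.0, 263.0], [193.0, 277.0], [138.0, 242.0], [170.0, 228.0]] top [[187.0, 165.0]]
xyz [[0.15, -0.1, 1.22], [0.14, -0.1, 1.22], [0.14, -0.1, 1.22]] turn [[0.01, 0.03, -0.07], [0.01, 0.03, -0.07], [0.01, 0.03, -0.07]]
scene grey (299, 179, 16, 12) 84.0 plate centre exp [331.41849911 145.44895427]
scene grey (303, 156, 84, 45) 778.0 plate centre exp [331.41849911 145.44895427]
scene grey (321, 139, 22, 12) 52.5 plate centre exp [331.41849911 145.44895427]
```

The plate in the scene view spans u 321–343 and v 139–151, matching the expected corners, so there was no slip. Now lowering.

{"op": "drive_tool", "data": {
  "xyz": [
    [0.15,-0.1,1.22],
    [0.14,-0.1,1.22],
    [0.14,-0.1,1.22],
    [0,0,0],
    [0,0,0]
  ],
  "turn": [
    [0,0,-0.07],
    [0,0,-0.07],
    [0,0,-0.07],
    [0,0,0],
    [0,0,0]
  ],
  "grip": [0,0,0,0,0]
}}

```text
time_s: 12.75
tool_pos: [490.3, 211.2, 124.2]
orientation: [[0.128, 0.992, -0.001], [0.992, -0.128, -0.001], [-0.001, -0.001, -1.0]]
ft_force: [0.2, 0.1, -1.1]
grip_width: 14.9
grasp_force: 58.6
```

{"op": "drive_tool", "data": {
  "xyz": [
    [0,0,0],
    [0,0,0],
    [0,0,0]
  ],
  "turn": [
    [0,0,0],
    [0,0,0],
    [0,0,0]
  ],
  "grip": [0,0,0]
}}

```text
time_s: 13.05
tool_pos: [491.3, 211.4, 125.6]
orientation: [[0.129, 0.992, 0.001], [0.992, -0.129, 0.001], [0.001, 0.001, -1.0]]
ft_force: [-0.4, -0.5, -1.4]
grip_width: 15.3
grasp_force: 58.6
```

```bash
cat > p2.py <<'E'
from h import *
from cell import bot
import sys
s=bot.state();print(s['tool_pos'].round(1),s['orientation'].round(3).tolist(),s['qvel'].round(2))
plan(s['tool_pos'],s['orientation'],[491.5,208.3,float(sys.argv[1])],-7.6,n=2)
E
python3 p2.py 109
```

```text
[491.3 211.4 125.6] [[0.129, 0.992, 0.001], [0.992, -0.129, 0.001], [0.001, 0.001, -1.0]] [ 0.03  0.06 -0.1   0.24  0.06 -0.09  0.  ]
xyz [[-0.15, 0.03, 0.83], [-0.16, 0.03, 0.83]] turn [[0.03, -0.02, 0.11], [0.03, -0.02, 0.11]]
```

{"op": "drive_tool", "data": {
  "xyz": [
    [-0.1,0,0.5],
    [-0.1,0,0.5],
    [-0.1,0,0.4],
    [0,0,0.2],
    [0,0,0]
  ],
  "turn": [
    [0,0,0],
    [0,0,0],
    [0,0,0],
    [0,0,0],
    [0,0,0]
  ],
  "grip": [0,0,0,0,0]
}}

```text
time_s: 13.55
tool_pos: [490.1, 208.2, 108.5]
orientation: [[0.129, 0.992, -0.001], [0.992, -0.129, -0.0], [-0.001, -0.001, -1.0]]
ft_force: [-0.2, 0.1, -1.3]
grip_width: 15.1
grasp_force: 58.6
```

{"op": "drive_tool", "data": {
  "xyz": [
    [0,0,0],
    [0,0,0],
    [0,0,0],
    [0,0,0],
    [0,0,0]
  ],
  "turn": [
    [0,0,0],
    [0,0,0],
    [0,0,0],
    [0,0,0],
    [0,0,0]
  ],
  "grip": [0,0,0,0,0]
}}

```text
time_s: 14.05
tool_pos: [490.5, 208.4, 109.1]
orientation: [[0.128, 0.992, 0.0], [0.992, -0.128, 0.0], [0.0, 0.0, -1.0]]
ft_force: [0.2, 0.1, -1.8]
grip_width: 15.3
grasp_force: 58.6
```

```bash
python3 p2.py 108; python3 st.py; cp pics/st_13*.png pics/fin.png; cp pics/st_14*.png pics/fin.png; ls pics | tail -3
```

```text
[490.5 208.4 109.1] [[0.128, 0.992, 0.0], [0.992, -0.128, 0.0], [0.0, 0.0, -1.0]] [ 0.16 -0.04  0.1   0.1  -0.05 -0.06  0.07]
xyz [[0.0, 0.05, 0.06], [0.0, 0.05, 0.05]] turn [[0.0, -0.0, 0.11], [0.0, -0.0, 0.11]]
[490.5 208.4 109.1] [ 0.2  0.1 -1.8] 58.61439049243927 15.325909184968738 tool y yaw -7.37
expected bottom corners [[224.0, 264.0], [194.0, 278.0], [140.0, 242.0], [170.0, 229.0]] top [[187.0, 171.0]]
top0.png
top_D.png
w2.pngcp: cannot stat 'pics/st_13*.png': No such file or directory
```

View pics/fin.png

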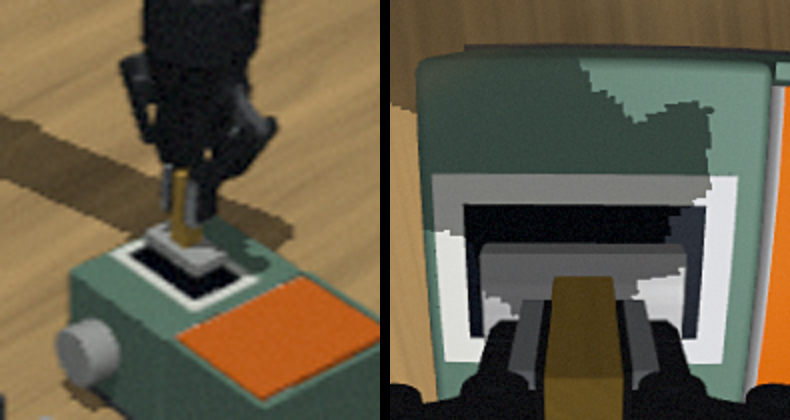

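The last picture shows the stamp upright in the fingers just above the glass, parallel to it. The wrist view has 16 px and 19 px side margins, the flap is shut, and the plate corners sit where a gap of about 11 mm predicts.

```bash
python3 -c "
from cell import bot
print(bot.close_job())"
```

```text
the job is handed in; nothing more can be done
None
```

I shut the flap and handed the job in with the stamp still gripped, upright and centred about 11 mm above the glass with its long sides parallel to the window's; no verdict came back, and I did not re-measure the rack, jar and cups at the end.

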